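Change the batch in the ratchet cheese press

TASK

The two cheeses in the press are done: throw the ratchet pawl off with its lever, draw the pressing plate all the way back, lift both pressed moulds out and set them down gently, upright, on the wooden draining rack. Then stand all the fresh moulds from the marble board upright in a row in the press (follower ends along the press, either way round), throw the pawl back onto the teeth and push the plate up so that the row is held snugly between plate and end plate with no gaps. Leave the pepper mill, jar, ramekin and spoon that stand around the press where they are.

Things in the scene. Friction and masses are not known exactly. Their poses are not given: they have to be found in the camera images.
- press: Fixed horizontal cheese press, wooden base 150 (x) x 330 mm (y). Origin: on the centre line at counter height; it presses towards its +y. Moulds stand on the base's top at z = 18 mm in a channel 64 mm wide, centred at x = 0, between steel guide rails 5 mm thick (tops at z = 30 mm). A saw-toothed bar (9 mm pitch, tops at z = 26 mm) runs beside it at x = 44 to 58 mm.
- press_stop (a point): Middle of the inner face of the fixed upright end plate that closes the channel at its +y end: y = +150 mm in the press frame, 49 mm above the counter; axes as the press. The plate is 100 mm wide, its top at z = 98 mm.
- jaw (a joint): Gap between sliding pressing plate and end plate: 0 = touching, growing as the plate is drawn back (towards the press's -y); 0.200 m is fully back. Slides with about 3 N of friction (up to 12 N when it also pushes a full row) and stays where left. With the pawl on the teeth it can be pushed forward (the pawl clicks over) but not drawn back.
- jaw_face (a point): Middle of the pressing plate's front face, 49 mm above the counter; axes as the press. The plate is 60 mm wide, 12 mm thick, its top at z = 92 mm.
- jaw_handle (a point): Middle of the dark wooden bar handle above the pressing plate, 125 mm above the counter; axes as the press. The bar is 14 mm thick, 74 mm long along the press's x, 26 mm clear above the plate, 6 mm behind the plate's face; grip it from above, fingers closing along the press's y.
- pawl (a joint): Ratchet pawl with its lever, one rigid piece hinged on the carriage: about 0 to 0.1 = pawl down between the teeth, lever leaning back 35 degrees (up to about 0.3 while riding over a tooth); 1.20 rad = pawl lifted clear, lever leaning forward 34 degrees. The weighted lever falls to whichever side of upright (0.61 rad) it is left.
- lever_knob (a point): Centre of the black ball knob (22 mm) on the pawl lever, 62 mm from the pivot. The pivot lies at x = 51 mm in the press frame, 45 mm behind the plate's face, 56 mm above the counter. The lever swings in the press's y-z plane: towards +y lifts the pawl, towards -y puts it on the teeth; under 1 N moves it.
- rack: Fixed draining rack of six flat wooden slats, 280 mm (its x) x 157 mm (its y), top at 22 mm above the counter. Origin: centre of its footprint at counter height. Starts on the left or the right of the press.
- board: Fixed marble board 280 mm (its x) x 160 mm (its y), 8 mm thick, on which the fresh moulds start, in a row along its x. Origin: centre of its footprint at counter height. On the other side of the press from the rack.
- P1_center (a point): White plastic block mould with drain holes: shell 56 (its x) x 44 (y) x 52 mm high (z); a beech follower 42 wide x 40 mm high stands out 4 mm from its -y face, so 48 mm long overall in y. Point: middle of overall length and width, 26 mm above its underside. About 0.21 kg. Pressed cheese, at the start clamped in the press.
- P2_center (a point): White plastic block mould with drain holes: shell 56 (its x) x 44 (y) x 52 mm high (z); a beech follower 42 wide x 40 mm high stands out 4 mm from its -y face, so 48 mm long overall in y. Point: middle of overall length and width, 26 mm above its underside. About 0.21 kg. Pressed cheese, at the start clamped in the press.
- F1_center (a point): White plastic block mould with drain holes: shell 56 (its x) x 44 (y) x 52 mm high (z); a beech follower 42 wide x 40 mm high stands out 14 mm from its -y face, so 58 mm long overall in y. Point: middle of overall length and width, 26 mm above its underside. About 0.24 kg. Freshly filled, at the start on the marble board; two or three of these are present, an absent one reads None.
- F2_center (a point): White plastic block mould with drain holes: shell 56 (its x) x 44 (y) x 52 mm high (z); a beech follower 42 wide x 40 mm high stands out 14 mm from its -y face, so 58 mm long overall in y. Point: middle of overall length and width, 26 mm above its underside. About 0.24 kg. Freshly filled, at the start on the marble board; two or three of these are present, an absent one reads None.
- F3_center (a point): White plastic block mould with drain holes: shell 56 (its x) x 44 (y) x 52 mm high (z); a beech follower 42 wide x 40 mm high stands out 14 mm from its -y face, so 58 mm long overall in y. Point: middle of overall length and width, 26 mm above its underside. About 0.24 kg. Freshly filled, at the start on the marble board; two or three of these are present, an absent one reads None.
- mill: Bystander: glass pepper mill; leave it alone. Origin: under its centre. 54 mm across, 158 mm tall.
- jar: Bystander: amber glass jar; leave it alone. Origin: under its centre. 68 mm across, 100 mm tall.
- ramekin: Bystander: white ramekin; leave it alone. Origin: under its centre. 84 mm across, 45 mm tall.
- spoon: Bystander: spoon with a wooden handle lying on the counter, 240 mm long; leave it alone. Origin: at its middle.
Not all that is in view belongs to the job. What is shaped like the part that bears F2_center but black is not meant.

How it is judged:
On the way, in this order (a step that is already met when the one before it is completed fails the run):
1. the pawl is thrown off the teeth (value of joint pawl above 0.9 rad), for 0.2 s.
2. the pressing plate is drawn all the way back (value of joint jaw above 0.188 m), for 0.2 s.
3. both pressed moulds stand upright on the draining rack (x of P1_center in the frame of rack between -0.125 and 0.125 m and y of P1_center in the frame of rack between -0.062 and 0.062 m and z of P1_center in the frame of rack between 0.042 and 0.054 m and angle between each of P1_center, P2_center's own z axis and vertical below 0.12 rad and x of P2_center in the frame of rack between -0.125 and 0.125 m and y of P2_center in the frame of rack between -0.062 and 0.062 m and z of P2_center in the frame of rack between 0.042 and 0.054 m), for 0.5 s.
At the end, for the whole second after the job is handed in: Both pressed moulds stand upright with their centres over the rack's slats; every fresh mould stands upright and square on the floor of the press channel; plate, moulds and end plate follow one another with gaps under about 7 mm; the pawl is down on the teeth (below 0.4 rad) (all of step 3 and x of F1_center in the frame of press between -0.008 and 0.008 m and y of F1_center in the frame of press between -0.05 and 0.15 m and z of F1_center in the frame of press between 0.039 and 0.05 m and angle between each of F1_center, F2_center, F3_center's own z axis and vertical below 0.12 rad and angle between the y axis of each of F1_center, F2_center, F3_center and the y axis of press, either way round below 0.15 rad and x of F2_center in the frame of press between -0.008 and 0.008 m and y of F2_center in the frame of press between -0.05 and 0.15 m and z of F2_center in the frame of press between 0.039 and 0.05 m and x of F3_center in the frame of press between -0.008 and 0.008 m and y of F3_center in the frame of press between -0.05 and 0.15 m and z of F3_center in the frame of press between 0.039 and 0.05 m and (distance between F1_center and F2_center below 0.066 m or distance between F1_center and F3_center below 0.066 m) and (distance between F2_center and F1_center below 0.066 m or distance between F2_center and F3_center below 0.066 m) and (distance between F3_center and F1_center below 0.066 m or distance between F3_center and F2_center below 0.066 m) and y of any of F1_center, F2_center, F3_center in the frame of jaw_face below 0.036 m and y of any of F1_center, F2_center, F3_center in the frame of press_stop above -0.036 m and value of joint pawl below 0.4 rad); the robot touches nothing.
It fails at once if a bystander (mill, jar, ramekin, spoon) is knocked more than 30 mm out of its place (distance of any of mill, jar, ramekin, spoon from where it was at the start of the episode above 0.03 m).
It fails at once if a pressed mould is dropped or banged down on the rack (contact force between any of P1_c0, P2_c0 and rack above 60 N).
Of F1, F2, F3 only 2 to 3 are there at a start; the rules pass over those that are not, and their reading is None.
At some moment in a run one of F1, F2, F3 may be knocked a few centimetres aside while the robot is not near it.
It also fails if it takes over 210 s, if anything falls off the work surface, if the arm or the gripper's body presses on something with over 40 N, if the wrist force passes 120 N, or if a joint passes its speed limit or range.

ROBOT

A 7-joint arm with a two-finger parallel gripper is mounted at the origin on the work surface. World frame = base frame: x ahead of the robot, y to its left, z up, the work surface at z = 0. Lengths are in m, angles in rad, forces in N, time in s.
With the tool pointing down it reaches from about 0.4 to 0.85 m from the base axis. Payload 10.4 kg.
Tool frame: the origin (TCP) lies midway between the tips of the shut fingers; the grasp point (between the pads) lies 19 mm behind it; z points along the fingers, y is the line along which they close (so a half turn about z gives the same grasp; the last joint's range is limited). The gripper opens to 87 mm and grips with 3 to 60 N. Pads are 19 mm wide; open, the fingers measure 117 mm over their backs; the gripper's body (75 mm by 190 mm) begins 51 mm behind the grasp point.
Start: joints at [-1.127, 0.332, -0.065, 1.46, 0.022, 1.35, -0.088], TCP at [0.281, 0.558, 0.223] pointing down, gripper open.
Joint ranges: [-2.6, 2.6], [-0.5, 2.12], [-1.47, 1.34], [0.16, 2.42], [-1.27, 4.41], [0.06, 2.06], [-2.6, 2.6]. Speed limits (rad/s): [2.22, 2.22, 2.79, 2.79, 3.14, 3.14, 3.14].

INTERFACE

Orientations are given as a unit quaternion [x, y, z, w].
In Python, from bench import r gives the robot as it stands.
- The arm moves only by the tool arm_command, never from a script. Its arguments are lists of equal length, an entry for each row: "xyz": the shift along the world's x, y, z in m, a list of three; "rot": the turn, a rotation vector about the world's x, y, z in rad, a list of three. In form: {"xyz": [[tx, ty, tz], ...], "rot": [[ax, ay, az], ...]}. A call has 1 to 20 rows; each row is the pose to reach, as a shift and turn from the pose commanded when the call began; what a row does not reach only later rows make up. A row lasts 1/12 s, in which the tool goes at most 41.7 mm and 7.16 degrees, less where a joint would pass 70% of its speed; a pose out of reach is approached as far as the arm can. A call with a gripper value outside its range is refused whole. "grip" is the opening, from 0 (shut) to 1 (fully open), set as the call begins (left out, the last holds). The fingers move at their own pace and stop on an object; "squeeze" is the grip in N (left out, the last holds). Time passes only in rows, so rows that repeat a pose let the fingers close. It gives the time, the measured TCP pose, the force, the opening and the grip force at its end, in the units of the state.
- r.read_state(): the state, without advancing time (a new reading comes with each control period).
- r.camera(name): name is "side" or "top"; returns the picture (384x512x3 uint8, red, green, blue); there is no depth.
- r.camera_model(name): a dict with "fx", "fy", "cx", "cy" (pixels), "T" (4x4, takes a point from camera to world coordinates). Camera axes: x right, y up, looking along -z (the intrinsics and any distortion apply to the point x, -y, -z); pixel columns grow to the right and rows downward; lengths in m; the calibration is good to about 2 mm. A picture is of the moment at which its call begins. camera_model takes no time and is no camera call.
- r.close_job(): hands the job in; it is judged then, once.
Trained networks look in the newest picture that a camera, given by its name, has taken for a name from the list of things; names that differ only in an ending like _2 or _b are one class to them, and where a whole thing is asked for, a point or a joint stands for the part that bears it (a point fixed in the world has none). Each returns a list of dicts, best first, with "conf" (0 to 1); they miss things now and then, are a little off and sometimes report something else, mostly with a low value. They report only what shows in the picture. A call takes as long as a camera call. They do not tell look-alikes from the thing itself.
- r.look_for(label, camera): "at" ([x, y, z] in m, in the coordinates of the camera as it stood for that picture, good to about 4 mm: the middle of the surface that is visible of it).
- r.spot_point(label, camera): "at" ([x, y, z] in m, in the coordinates of the camera as it stood for that picture, good to about 4 mm: a listed point, or the origin of a listed thing).
The state is a dict: "time": time; "joint_positions": joint angles; "joint_vel": joint speeds; "joint_torque": joint torques, N m; "ee_pos": TCP position; "eef_rot": TCP orientation; "ft_force": force on the tool from outside, world axes, zero at the start; "torque": the same for the moment, N m; "width": finger opening in m; "grip_force": force on a finger pad.
Only numpy, scipy, OpenCV 4.12 (cv2) and the standard library are available. Lean on these libraries where they do the work, as an engineer would, in place of code of your own. Each camera call takes 0.05 s, during which the arm holds its last target. There are 200 camera calls.

## Working session

There is one attempt and no reset: what is moved stays moved. The work goes in short steps, Python scripts to look and compute and a tool call to move; the robot and the scene stay as the last step left them, time stands still between calls to the robot, and variables do not carry over. Pictures are saved under pics/ and viewed, at most 14 in all, crops included, and the job is handed in when it is done.

Besides the shell and the picture viewer there is one more tool, called after ">>>" as name(argument=value, ...), one argument or row to a line, values as JSON. arm_command: Moves the arm, as the interface text tells. Its arguments: {"type":"object","properties":{"xyz":{"type":"array"},"rot":{"type":"array"},"grip":{"type":"number"},"squeeze":{"type":"number"}},"required":["xyz","rot"]}

```bash
mkdir -p pics
cat > h.py <<'E'
from bench import r
import numpy as np, cv2
def w(cam,p):
    T=np.array(r.camera_model(cam)["T"]); return (T@np.r_[p,1])[:3]
def pt(label,cam,f='spot_point',n=6):
    return [(d["conf"],np.round(w(cam,d["at"]),4).tolist()) for d in getattr(r,f)(label,cam)[:n]]
def snap(cam,name,crop=None,s=1):
    im=r.camera(cam)[:,:,::-1]
    if crop: im=im[crop[1]:crop[3],crop[0]:crop[2]]
    if s!=1: im=cv2.resize(im,None,fx=s,fy=s,interpolation=cv2.INTER_CUBIC)
    cv2.imwrite('pics/'+name,im)
def pix(cam,p):
    m=r.camera_model(cam);q=np.linalg.inv(np.array(m["T"]))@np.r_[p,1]
    return m["fx"]*q[0]/-q[2]+m["cx"], m["fy"]*-q[1]/-q[2]+m["cy"]
def unpix(cam,u,v,z):
    m=r.camera_model(cam);T=np.array(m["T"]);d=T[:3,:3]@np.array([(u-m["cx"])/m["fx"],-(v-m["cy"])/m["fy"],-1]);o=T[:3,3]
    return o+d*(z-o[2])/d[2]
E
python3 - <<'E'
from h import *
snap('top','t0.png',s=1.5);snap('side','s0.png',s=1.5)
for c in ('top','side'):
    m=r.camera_model(c);print(c,{k:v for k,v in m.items() if k!='T'},np.round(m['T'],3).tolist())
    for l in ['press','press_stop','jaw_face','jaw_handle','lever_knob','rack','board','P1_center','F1_center','mill','jar','ramekin','spoon']:
        print(l,pt(l,c))
print(r.read_state())
E
```

```text
top {'fx': 470.96763387633155, 'fy': 470.96763387633155, 'cx': 257.8058844790024, 'cy': 185.27655176440229} [[-0.016, 0.98, -0.198, 0.243], [-1.0, -0.017, -0.004, -0.1], [-0.008, 0.198, 0.98, 1.419], [0.0, 0.0, 0.0, 1.0]]
press [(0.98, [0.5699, -0.0102, -0.0017])]
press_stop [(0.62, [0.5589, 0.1406, 0.0474]), (0.44, [0.5685, 0.04, 0.0463])]
jaw_face [(0.88, [0.5658, 0.0413, 0.0454]), (0.17, [0.5701, -0.0092, -0.0015])]
jaw_handle [(0.57, [0.5676, 0.0395, 0.1217])]
lever_knob [(0.55, [0.6224, -0.029, 0.1085])]
rack [(0.57, [0.4961, 0.3541, 0.0006]), (0.49, [0.5042, -0.3476, 0.0307])]
board [(0.64, [0.5049, -0.3403, -0.0021])]
P1_center [(0.84, [0.5602, 0.1128, 0.0414]), (0.66, [0.5571, 0.1443, 0.0488])]
F1_center [(0.64, [0.4315, -0.326, 0.0368])]
mill [(0.63, [0.7404, 0.0962, 0.002]), (0.37, [0.6234, -0.0278, 0.1098])]
jar [(0.83, [0.7376, -0.0975, 0.0022])]
ramekin [(0.7, [0.3835, 0.0853, -0.0028])]
spoon [(0.6, [0.3589, -0.0981, -0.0019])]
side {'fx': 475.6652240795227, 'fy': 475.6652240795227, 'cx': 253.74133692424377, 'cy': 190.94826374638328} [[-0.869, -0.301, 0.392, 1.086], [0.
[... 757 characters left out ...]
oint_positions': array([-1.12660827,  0.33219222, -0.06472658,  1.46010976,  0.021616  ,
        1.34986775, -0.08852036]), 'joint_vel': array([ 0.00069686,  0.00037789,  0.00080323, -0.00026445, -0.00090781,
        0.00019857,  0.00162653]), 'joint_torque': array([ 1.63496184e-04, -6.23035026e+01,  2.45968014e-02, -3.90118361e+01,
       -6.11367216e-02,  3.15888086e-02,  2.26751456e-05]), 'ee_pos': array([0.28124914, 0.55817542, 0.22257579]), 'eef_rot': array([2.31275152e-01, 9.72888380e-01, 5.89643155e-05, 6.51883157e-06]), 'ft_force': array([ 0.62718069, -0.20875813, -0.43029265]), 'torque': array([ 0.01923223, -0.02567738,  0.01529509]), 'grip_force': 0.0, 'width': 0.08709817705777642}
```

View pics/t0.png

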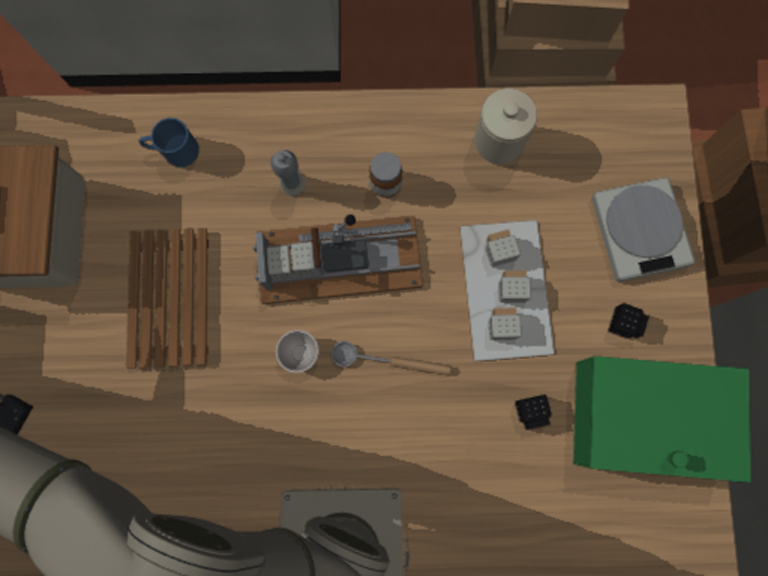

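View pics/s0.png

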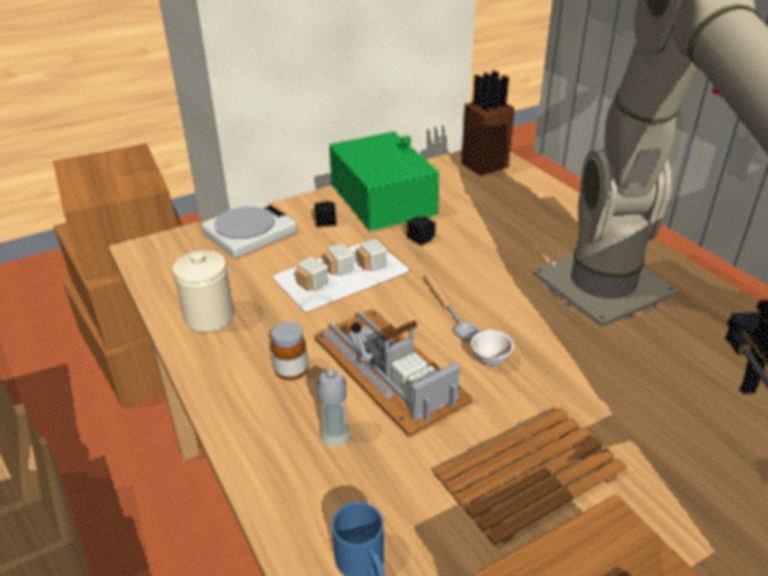

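Run:
```python
from h import *
for c in ('top','side'):
    r.camera(c)
    for l in ['F1_center','F2_center','F3_center','P1_center','P2_center']:
        print(c,l,pt(l,c),pt(l,c,'look_for'))
```

```text
top F1_center [(0.61, [0.4299, -0.3251, 0.0347])] [(0.78, [0.4267, -0.3231, 0.0607]), (0.23, [0.6217, -0.0177, 0.0865])]
top F2_center [(0.95, [0.4292, -0.5703, 0.022]), (0.85, [0.2537, -0.3725, 0.0257]), (0.59, [0.5078, -0.3504, 0.0351])] [(0.76, [0.4264, -0.5621, 0.0475]), (0.74, [0.3855, 0.0863, 0.0183]), (0.69, [0.5004, -0.3439, 0.0578]), (0.65, [0.2548, -0.3668, 0.0515]), (0.62, [0.5555, 0.1135, 0.0662])]
top F3_center [(0.58, [0.5861, -0.3252, 0.0271])] [(0.98, [0.5772, -0.3202, 0.0528]), (0.66, [0.6205, -0.0174, 0.0875])]
top P1_center [(0.43, [0.3584, -0.0935, -0.0036])] [(0.92, [0.5533, 0.1151, 0.0701]), (0.38, [0.4902, 0.3532, 0.0179])]
top P2_center [(0.5, [0.5626, 0.067, 0.045])] [(0.65, [0.5567, 0.0706, 0.0695])]
side F1_center [(0.78, [0.4296, -0.3304, 0.0357])] [(0.83, [0.435, -0.3082, 0.0499]), (0.6, [0.6222, -0.0161, 0.0918])]
side F2_center [(0.75, [0.2566, -0.372, 0.0277]), (0.71, [0.4265, -0.3272, 0.0338]), (0.54, [0.5026, -0.3552, 0.0305]), (0.47, [0.4267, -0.575, 0.0271]), (0.36, [0.738, -0.0965, 0.0046])] [(0.92, [0.5082, -0.3337, 0.0467]), (0.73, [0.4363, -0.5539, 0.0432]), (0.7, [0.2671, -0.3611, 0.0388])]
side F3_center [(0.75, [0.5817, -0.3286, 0.0365])] [(0.87, [0.5903, -0.3115, 0.0497]), (0.6, [0.7473, -0.077, 0.0712]), (0.31, [0.594, 0.0442, 0.0247]), (0.31, [0.5665, 0.1068, 0.0735])]
side P1_center [(0.73, [0.5006, -0.3363, 0.0042]), (0.61, [0.5529, 0.1164, 0.0432]), (0.59, [0.428, -0.3277, 0.035])] [(0.45, [0.5677, 0.1092, 0.071])]
side P2_center [(0.93, [0.5669, 0.0646, 0.0405])] [(0.91, [0.5817, 0.0739, 0.0666]), (0.64, [0.434, -0.3133, 0.0489])]
```

The top view shows the press with its end plate left (y+), the rack at left (135-210, 230-368), and the board at right with 3 fresh moulds at (503,249), (516,288), (506,326). Their followers are on the image-top side. I'll take crops to get the yaws.

Run:
```python
from h import *
snap('top','t1.png',(165,140,290,205),6);snap('top','t2.png',(302,142,377,244),5.5)
```

```text
(no output)
```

View pics/t1.png

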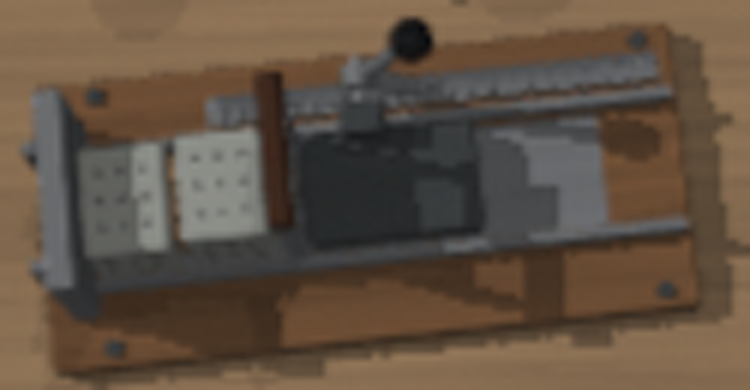

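View pics/t2.png

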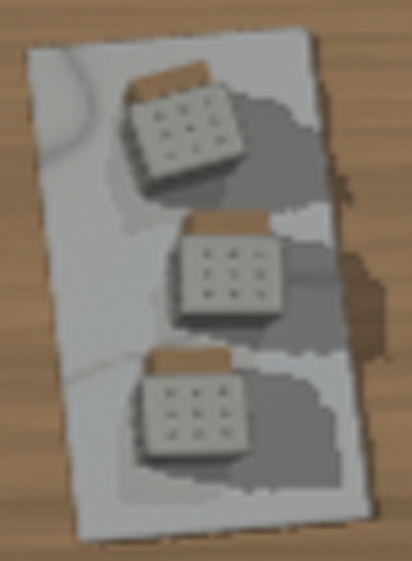

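Run:
```python
from h import *
def c1(u,v,z): return unpix('top',165-.5+(u+.5)/6,140-.5+(v+.5)/6,z)[:2]
def c2(u,v,z): return unpix('top',302-.5+(u+.5)/5.5,142-.5+(v+.5)/5.5,z)[:2]
def yaw(a,b): d=b-a; return np.arctan2(-d[0],d[1])
TR,BR,BL=c1(668,25,.018),c1(697,303,.018),c1(55,372,.018)
print('base',TR,BR,BL,'yaw',yaw(BR,BL),np.linalg.norm(BR-BL),np.linalg.norm(TR-BR),'centre',(TR+BL)/2)
# rails: lower rail, teeth
print('rail yaw',yaw(c1(690,225,.03),c1(100,288,.03)),'bar yaw',yaw(c1(655,70,.026),c1(210,112,.026)))
print('knob',c1(411,40,.108),'handle ends',c1(270,73,.132),c1(283,226,.132))
print('P2 top',[c1(*p,.07).round(4).tolist() for p in [(177,142),(258,129),(268,234),(182,242)]])
for n,q in dict(F3=[(128,118),(228,83),(243,152),(147,178)],F2=[(185,237),(283,235),(280,313),(180,313)],F1=[(145,377),(241,374),(248,450),(142,452)]).items():
    P=np.array([c2(*p,.06) for p in q]); rect=cv2.minAreaRect((P*1000).astype(np.float32))
    d=(P[0]+P[1]-P[2]-P[3])/2  # toward follower (-y own) 
    e=(P[1]+P[2]-P[0]-P[3])/2
    print(n,'shell c',P.mean(0).round(4),'foll dir',np.arctan2(d[1],d[0]).round(3),'len',np.linalg.norm(d).round(4),'wid dir',np.arctan2(e[0],-e[1]).round(3),np.linalg.norm(e).round(4),rect)
B=[c2(*p,.008) for p in [(27,48),(308,28),(373,516),(80,541)]];print('board',np.mean(B,0),yaw(B[1],B[0]),yaw(B[2],B[3]))
R=[unpix('top',u/1.5,v/1.5,.022)[:2] for u,v in [(131,230),(209,230),(206,367),(127,367)]];print('rack',R,np.mean(R,0))
```

```text
base [ 0.65642659 -0.15197021] [ 0.51048227 -0.16310929] [0.48088922 0.16056657] yaw 0.09117453830950141 0.32502586347853973 0.1463688000188877 centre [0.56865791 0.00429818]
rail yaw 0.09086556744383287 bar yaw 0.07897891779371473
knob [ 0.62467111 -0.02472399] handle ends [0.60276116 0.04054249] [0.52873048 0.0341779 ]
P2 top [[0.5858, 0.093], [0.5916, 0.0531], [0.5386, 0.048], [0.5354, 0.09]]
F3 shell c [ 0.5731 -0.3254] foll dir 0.203 len 0.0367 wid dir 0.289 0.0559 ((574.30810546875, -326.0914001464844), (38.75825119018555, 57.81333923339844), 14.641495704650879)
F2 shell c [ 0.495  -0.3458] foll dir -0.103 len 0.0419 wid dir -0.007 0.0527 ((495.29632568359375, -345.623291015625), (56.30866241455078, 42.30687713623047), 88.99050903320312)
F1 shell c [ 0.421  -0.3219] foll dir -0.023 len 0.0401 wid dir 0.008 0.0533 ((421.1204528808594, -321.37298583984375), (40.39102554321289, 55.72460174560547), 0.09949980676174164)
board [ 0.50266411 -0.33547153] 0.055119484721062845 0.0678038825001242
rack [array([0.6353781 , 0.42892748]), array([0.63243251, 0.26863242]), array([0.35298351, 0.26516471]), array([0.3556186, 0.4212946])] [0.49410318 0.3460048 ]
```

>>> arm_command(
  xyz=[
    [0.349,-0.621,0.0],
    [0.349,-0.621,0.0],
    [0.349,-0.621,0.0],
    [0.349,-0.621,0.0],
    [0.349,-0.621,0.0],
    [0.349,-0.621,0.0],
    [0.349,-0.621,0.0],
    [0.349,-0.621,0.0],
    [0.349,-0.621,0.0],
    [0.349,-0.621,0.0],
    [0.349,-0.621,0.0],
    [0.349,-0.621,0.0],
    [0.349,-0.621,0.0],
    [0.349,-0.621,0.0],
    [0.349,-0.621,0.0],
    [0.349,-0.621,0.0],
    [0.349,-0.621,0.0],
    [0.349,-0.621,0.0],
    [0.349,-0.621,0.0],
    [0.349,-0.621,0.0],
  ],
  rot=[
    [0,0,-1.017],
    [0,0,-1.017],
    [0,0,-1.017],
    [0,0,-1.017],
    [0,0,-1.017],
    [0,0,-1.017],
    [0,0,-1.017],
    [0,0,-1.017],
    [0,0,-1.017],
    [0,0,-1.017],
    [0,0,-1.017],
    [0,0,-1.017],
    [0,0,-1.017],
    [0,0,-1.017],
    [0,0,-1.017],
    [0,0,-1.017],
    [0,0,-1.017],
    [0,0,-1.017],
    [0,0,-1.017],
    [0,0,-1.017],
  ],
  grip=0,
)

```text
time: 4.27
ee_pos: [0.6302, -0.0628, 0.2222]
eef_rot: [0.676, 0.737, -0.0, -0.0]
ft_force: [-0.3, 0.7, -0.0]
width: 0.0006
grip_force: 0.0
```

>>> arm_command(
  xyz=[
    [0,0,-0.04],
    [0,0,-0.08],
    [0,0,-0.11],
    [0,0,-0.127],
    [0,0,-0.127],
    [0,0.008,-0.127],
    [-0.001,0.016,-0.127],
    [-0.002,0.024,-0.127],
    [-0.003,0.032,-0.127],
    [-0.003,0.04,-0.127],
    [-0.004,0.048,-0.127],
    [-0.005,0.056,-0.127],
    [-0.005,0.06,-0.127],
    [-0.005,0.06,-0.127],
    [-0.003,0.04,-0.127],
    [0,0.02,-0.1],
    [0,0.02,-0.06],
    [0,0.02,-0.02],
    [0,0.02,-0.02],
  ],
  rot=[
    [0,0,0],
    [0,0,0],
    [0,0,0],
    [0,0,0],
    [0,0,0],
    [0,0,0],
    [0,0,0],
    [0,0,0],
    [0,0,0],
    [0,0,0],
    [0,0,0],
    [0,0,0],
    [0,0,0],
    [0,0,0],
    [0,0,0],
    [0,0,0],
    [0,0,0],
    [0,0,0],
    [0,0,0],
  ],
)

```text
time: 5.85
ee_pos: [0.6335, -0.0446, 0.2109]
eef_rot: [0.676, 0.736, 0.004, 0.004]
ft_force: [0.8, -0.5, 0.4]
width: 0.0002
grip_force: 0.0
```

Run:
```python
from h import *
for c in ('side','top'):
    r.camera(c)
    for l in ['lever_knob','jaw_handle','jaw_face']: print(c,l,pt(l,c),pt(l,c,'look_for'))
```

```text
side lever_knob [(0.65, [0.554, 0.1422, 0.0505]), (0.57, [0.6145, 0.0357, 0.1102])] [(0.2, [0.5662, 0.1064, 0.0684])]
side jaw_handle [(0.92, [0.568, 0.0388, 0.123])] [(0.66, [0.591, 0.0372, 0.0731])]
side jaw_face [(0.93, [0.566, 0.0426, 0.0514]), (0.62, [0.5652, -0.0105, 0.0008])] [(0.65, [0.5922, 0.037, 0.0807])]
top lever_knob [] []
top jaw_handle [] [(0.55, [0.5668, -0.0467, 0.0405])]
top jaw_face [] [(0.45, [0.5672, -0.0463, 0.0365])]
```

>>> arm_command(
  xyz=[
    [-0.065,0.081,0.02],
    [-0.065,0.081,0.02],
    [-0.065,0.081,0.02],
    [-0.065,0.081,0.02],
    [-0.065,0.081,0.02],
    [-0.065,0.081,0.02],
    [-0.065,0.081,0.02],
    [-0.065,0.081,0.02],
    [-0.065,0.081,0.02],
    [-0.065,0.081,0.02],
    [-0.065,0.081,0.02],
    [-0.065,0.081,0.02],
    [-0.065,0.081,0.02],
    [-0.065,0.081,0.02],
    [-0.065,0.081,0.02],
    [-0.065,0.081,0.02],
    [-0.065,0.081,0.02],
  ],
  rot=[
    [0,0,-1.571],
    [0,0,-1.571],
    [0,0,-1.571],
    [0,0,-1.571],
    [0,0,-1.571],
    [0,0,-1.571],
    [0,0,-1.571],
    [0,0,-1.571],
    [0,0,-1.571],
    [0,0,-1.571],
    [0,0,-1.571],
    [0,0,-1.571],
    [0,0,-1.571],
    [0,0,-1.571],
    [0,0,-1.571],
    [0,0,-1.571],
    [0,0,-1.571],
  ],
  grip=0.6,
)

```text
time: 7.97
ee_pos: [0.5653, 0.0381, 0.2226]
eef_rot: [0.999, 0.044, 0.0, 0.0]
ft_force: [0.9, -0.5, 1.1]
width: 0.0524
grip_force: 0.0
```

>>> arm_command(
  xyz=[
    [0,0,-0.03],
    [0,0,-0.06],
    [0,0,-0.09],
    [0,0,-0.115],
    [0,0,-0.115],
    [0,0,-0.115],
  ],
  rot=[
    [0,0,0],
    [0,0,0],
    [0,0,0],
    [0,0,0],
    [0,0,0],
    [0,0,0],
  ],
)

```text
time: 8.47
ee_pos: [0.5647, 0.0379, 0.1073]
eef_rot: [0.999, 0.044, -0.001, 0.0]
ft_force: [-0.5, -0.4, 0.8]
width: 0.0525
grip_force: 0.0
```

>>> arm_command(
  xyz=[
    [0,0,0],
    [0,0,0],
    [0,0,0],
    [0,0,0],
    [0,0,0],
    [0,0,0],
    [0,0,0],
    [0,0,0],
  ],
  rot=[
    [0,0,0],
    [0,0,0],
    [0,0,0],
    [0,0,0],
    [0,0,0],
    [0,0,0],
    [0,0,0],
    [0,0,0],
  ],
  grip=0,
  squeeze=25,
)

```text
time: 9.13
ee_pos: [0.5654, 0.0379, 0.1078]
eef_rot: [0.999, 0.043, 0.0, 0.0]
ft_force: [0.1, -0.7, 2.3]
width: 0.0134
grip_force: 25.0
```

>>> arm_command(
  xyz=[
    [0.0004,-0.005,0],
    [0.001,-0.012,0],
    [0.0017,-0.02,0],
    [0.0026,-0.03,0],
    [0.0034,-0.04,0],
    [0.0043,-0.05,0],
    [0.0051,-0.06,0],
    [0.006,-0.07,0],
    [0.0068,-0.08,0],
    [0.0075,-0.088,0],
    [0.008,-0.094,0],
    [0.0084,-0.098,0],
    [0.0086,-0.101,0],
    [0.0086,-0.101,0],
    [0.0086,-0.101,0],
  ],
  rot=[
    [0,0,0],
    [0,0,0],
    [0,0,0],
    [0,0,0],
    [0,0,0],
    [0,0,0],
    [0,0,0],
    [0,0,0],
    [0,0,0],
    [0,0,0],
    [0,0,0],
    [0,0,0],
    [0,0,0],
    [0,0,0],
    [0,0,0],
  ],
)

```text
time: 10.38
ee_pos: [0.5747, -0.0648, 0.1078]
eef_rot: [0.999, 0.043, 0.001, 0.001]
ft_force: [6.0, 0.5, -0.4]
width: 0.0129
grip_force: 25.0
```

>>> arm_command(
  xyz=[
    [0.0006,-0.0015,0],
    [0.0008,-0.003,0],
    [0.001,-0.0045,0],
    [0.001,-0.0045,0],
    [0.001,-0.0045,0],
    [0.001,-0.0045,0],
  ],
  rot=[
    [0,0,0],
    [0,0,0],
    [0,0,0],
    [0,0,0],
    [0,0,0],
    [0,0,0],
  ],
)

```text
time: 10.88
ee_pos: [0.5747, -0.0652, 0.1078]
eef_rot: [0.999, 0.044, -0.0, -0.002]
ft_force: [-2.3, 12.2, 7.5]
width: 0.0134
grip_force: 25.0
```

>>> arm_command(
  xyz=[
    [-0.001,0.0045,0],
    [-0.001,0.0045,0],
    [-0.001,0.0045,0],
    [-0.001,0.0045,0],
    [-0.001,0.0045,0],
    [-0.001,0.0045,0.02],
    [-0.001,0.0045,0.05],
    [-0.001,0.0045,0.085],
    [-0.001,0.0045,0.12],
  ],
  rot=[
    [0,0,0],
    [0,0,0],
    [0,0,0],
    [0,0,0],
    [0,0,0],
    [0,0,0],
    [0,0,0],
    [0,0,0],
    [0,0,0],
  ],
  grip=0.6,
)

```text
time: 11.63
ee_pos: [0.5731, -0.0634, 0.2285]
eef_rot: [0.999, 0.043, -0.001, 0.0]
ft_force: [0.9, -0.1, -0.0]
width: 0.052
grip_force: 0.0
```

Run:
```python
from h import *
snap('side','s2.png',(190,180,330,300),5)
for c in ('side',):
    for l in ['lever_knob','jaw_handle','P1_center','P2_center','press_stop']: print(c,l,pt(l,c))
print(r.read_state()['ee_pos'])
```

```text
side lever_knob [(0.62, [0.6229, -0.0667, 0.1119]), (0.27, [0.5031, -0.3517, 0.034]), (0.26, [0.5788, -0.0625, 0.1242])]
side jaw_handle [(0.79, [0.5765, -0.0637, 0.1231])]
side P1_center [(0.5, [0.5541, 0.1199, 0.0417])]
side P2_center [(0.92, [0.5648, 0.0657, 0.0446])]
side press_stop [(0.77, [0.5544, 0.1444, 0.0488]), (0.48, [0.3637, -0.1042, 0.0026])]
[ 0.57323711 -0.06284845  0.22640588]
```

View pics/s2.png

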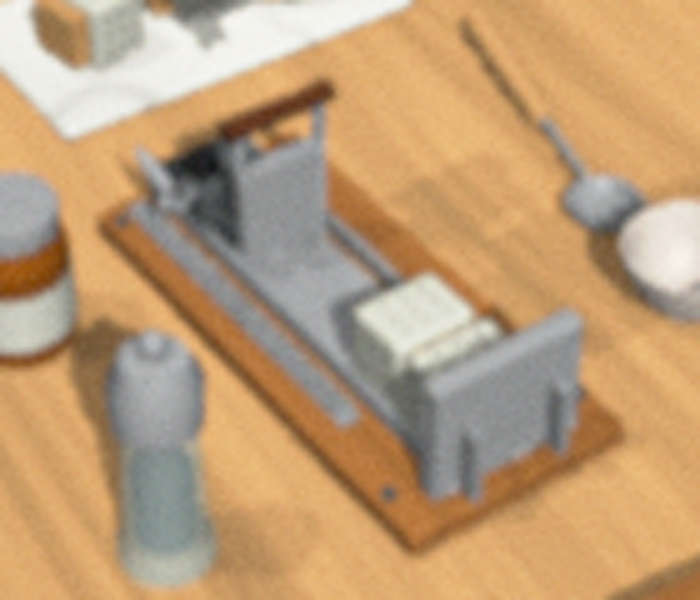

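The plate is fully back. The knob leans forward at crop (150,170), and both moulds stand by the end plate at (415,310) and (470,340). Next I move over P2.

>>> arm_command(
  xyz=[
    [-0.0114,0.131,-0.008],
    [-0.0114,0.131,-0.008],
    [-0.0114,0.131,-0.008],
    [-0.0114,0.131,-0.008],
    [-0.0114,0.131,-0.008],
    [-0.0114,0.131,-0.008],
    [-0.0114,0.131,-0.008],
    [-0.0114,0.131,-0.008],
    [-0.0114,0.131,-0.008],
    [-0.0114,0.131,-0.008],
    [-0.0114,0.131,-0.008],
    [-0.0114,0.131,-0.008],
    [-0.0114,0.131,-0.008],
    [-0.0114,0.131,-0.008],
    [-0.0114,0.131,-0.008],
    [-0.0114,0.131,-0.008],
  ],
  rot=[
    [0,0,1.573],
    [0,0,1.573],
    [0,0,1.573],
    [0,0,1.573],
    [0,0,1.573],
    [0,0,1.573],
    [0,0,1.573],
    [0,0,1.573],
    [0,0,1.573],
    [0,0,1.573],
    [0,0,1.573],
    [0,0,1.573],
    [0,0,1.573],
    [0,0,1.573],
    [0,0,1.573],
    [0,0,1.573],
  ],
  grip=1,
)

```text
time: 13.27
ee_pos: [0.5621, 0.068, 0.2188]
eef_rot: [0.676, 0.737, -0.001, -0.0]
ft_force: [0.3, -0.5, -0.1]
width: 0.087
grip_force: 0.0
```

>>> arm_command(
  xyz=[
    [0,0,-0.04],
    [0,0,-0.08],
    [0,0,-0.12],
    [0,0,-0.15],
    [0,0,-0.17],
    [0,0,-0.184],
    [0,0,-0.184],
    [0,0,-0.184],
  ],
  rot=[
    [0,0,0],
    [0,0,0],
    [0,0,0],
    [0,0,0],
    [0,0,0],
    [0,0,0],
    [0,0,0],
    [0,0,0],
  ],
)

```text
time: 13.93
ee_pos: [0.562, 0.068, 0.0352]
eef_rot: [0.675, 0.737, -0.001, -0.0]
ft_force: [0.1, 0.0, 0.7]
width: 0.0871
grip_force: 0.0
```

>>> arm_command(
  xyz=[
    [0,0,0],
    [0,0,0],
    [0,0,0],
    [0,0,0],
    [0,0,0],
    [0,0,0],
    [0,0,0],
  ],
  rot=[
    [0,0,0],
    [0,0,0],
    [0,0,0],
    [0,0,0],
    [0,0,0],
    [0,0,0],
    [0,0,0],
  ],
  grip=0,
  squeeze=20,
)

```text
time: 14.52
ee_pos: [0.5629, 0.0683, 0.036]
eef_rot: [0.675, 0.738, 0.0, 0.0]
ft_force: [0.7, 0.1, 2.9]
width: 0.0558
grip_force: 20.0
```

>>> arm_command(
  xyz=[
    [0,0,0.02],
    [0,0,0.05],
    [0,0,0.09],
    [0,0,0.13],
    [0,0,0.16],
    [0.002,0.03,0.16],
    [0.002,0.07,0.16],
    [0.002,0.11,0.16],
    [0.002,0.15,0.16],
    [0.002,0.19,0.16],
    [0.002,0.23,0.16],
    [0.002,0.262,0.16],
    [0.002,0.282,0.16],
    [0.002,0.282,0.16],
    [0.002,0.282,0.16],
    [0.002,0.282,0.16],
  ],
  rot=[
    [0,0,0],
    [0,0,0],
    [0,0,0],
    [0,0,0],
    [0,0,0],
    [0,0,0],
    [0,0,0],
    [0,0,0],
    [0,0,0],
    [0,0,0],
    [0,0,0],
    [0,0,0],
    [0,0,0],
    [0,0,0],
    [0,0,0],
    [0,0,0],
  ],
)

```text
time: 15.85
ee_pos: [0.5646, 0.3489, 0.195]
eef_rot: [0.675, 0.738, -0.001, 0.0]
ft_force: [-0.1, -1.3, -1.4]
width: 0.056
grip_force: 20.0
```

>>> arm_command(
  xyz=[
    [0,0,-0.04],
    [0,0,-0.08],
    [0,0,-0.11],
    [0,0,-0.13],
    [0,0,-0.142],
    [0,0,-0.148],
    [0,0,-0.151],
    [0,0,-0.153],
    [0,0,-0.155],
    [0,0,-0.156],
    [0,0,-0.156],
    [0,0,-0.156],
  ],
  rot=[
    [0,0,0],
    [0,0,0],
    [0,0,0],
    [0,0,0],
    [0,0,0],
    [0,0,0],
    [0,0,0],
    [0,0,0],
    [0,0,0],
    [0,0,0],
    [0,0,0],
    [0,0,0],
  ],
)

```text
time: 16.85
ee_pos: [0.5647, 0.3504, 0.0402]
eef_rot: [0.675, 0.738, 0.0, 0.0]
ft_force: [0.4, 0.3, -3.4]
width: 0.056
grip_force: 20.0
```

>>> arm_command(
  xyz=[
    [0,0,-0.0005],
    [0,0,-0.001],
    [0,0,-0.0015],
    [0,0,-0.0015],
    [0,0,-0.0015],
  ],
  rot=[
    [0,0,0],
    [0,0,0],
    [0,0,0],
    [0,0,0],
    [0,0,0],
  ],
)

```text
time: 17.27
ee_pos: [0.5647, 0.3504, 0.04]
eef_rot: [0.675, 0.738, 0.001, -0.0]
ft_force: [-6.6, -4.0, 10.7]
width: 0.056
grip_force: 20.0
```

>>> arm_command(
  xyz=[
    [0,0,0.001],
    [0,0,0.001],
    [0,0,0.001],
    [0,0,0.001],
    [0,0,0.001],
    [0,0,0.02],
    [0,0,0.06],
    [0,0,0.1],
    [0,0,0.14],
    [0,0,0.16],
    [-0.006,-0.234,0.16],
    [-0.006,-0.234,0.16],
    [-0.006,-0.234,0.16],
    [-0.006,-0.234,0.16],
    [-0.006,-0.234,0.16],
    [-0.006,-0.234,0.16],
    [-0.006,-0.234,0.16],
    [-0.006,-0.234,0.16],
    [-0.006,-0.234,0.16],
    [-0.006,-0.234,0.16],
  ],
  rot=[
    [0,0,0],
    [0,0,0],
    [0,0,0],
    [0,0,0],
    [0,0,0],
    [0,0,0],
    [0,0,0],
    [0,0,0],
    [0,0,0],
    [0,0,0],
    [0,0,0],
    [0,0,0],
    [0,0,0],
    [0,0,0],
    [0,0,0],
    [0,0,0],
    [0,0,0],
    [0,0,0],
    [0,0,0],
    [0,0,0],
  ],
  grip=1,
)

```text
time: 18.93
ee_pos: [0.5583, 0.1178, 0.1979]
eef_rot: [0.674, 0.739, 0.0, -0.0]
ft_force: [0.5, 0.7, -0.2]
width: 0.0868
grip_force: 0.0
```

Run:
```python
from h import *
r.camera('side')
for l in ['rack','P1_center','P2_center']: print(l,pt(l,'side'),pt(l,'side','look_for'))
print(r.read_state()['ee_pos'])
```

```text
rack [(0.94, [0.4941, 0.3491, -0.0011])] [(0.73, [0.4907, 0.3635, 0.0241]), (0.44, [0.585, -0.3097, 0.0492])]
P1_center [(0.64, [0.556, 0.1172, 0.046])] [(0.61, [0.5662, 0.1039, 0.0721]), (0.34, [0.5759, 0.3589, 0.071]), (0.29, [0.4343, -0.3106, 0.05])]
P2_center [(0.74, [0.5681, 0.3447, 0.0458])] [(0.64, [0.5766, 0.3621, 0.0688])]
[0.55844093 0.11651339 0.19799623]
```

>>> arm_command(
  xyz=[
    [0,0,-0.04],
    [0,0,-0.08],
    [0,0,-0.12],
    [0,0,-0.145],
    [0,0,-0.157],
    [0,0,-0.1625],
    [0,0,-0.1625],
    [0,0,-0.1625],
  ],
  rot=[
    [0,0,0],
    [0,0,0],
    [0,0,0],
    [0,0,0],
    [0,0,0],
    [0,0,0],
    [0,0,0],
    [0,0,0],
  ],
)

```text
time: 19.95
ee_pos: [0.5596, 0.1164, 0.0371]
eef_rot: [0.675, 0.738, 0.001, 0.001]
ft_force: [1.3, -0.4, 0.5]
width: 0.087
grip_force: 0.0
```

>>> arm_command(
  xyz=[
    [0,0,0],
    [0,0,0],
    [0,0,0],
    [0,0,0],
    [0,0,0],
    [0,0,0],
    [0,0,0],
  ],
  rot=[
    [0,0,0],
    [0,0,0],
    [0,0,0],
    [0,0,0],
    [0,0,0],
    [0,0,0],
    [0,0,0],
  ],
  grip=0,
)

```text
time: 20.53
ee_pos: [0.5584, 0.1162, 0.0358]
eef_rot: [0.675, 0.738, 0.0, -0.0]
ft_force: [-1.0, -0.2, 3.3]
width: 0.0553
grip_force: 20.0
```

>>> arm_command(
  xyz=[
    [0,0,0.02],
    [0,0,0.05],
    [0,0,0.09],
    [0,0,0.13],
    [0,0,0.16],
    [-0.015,0.03,0.16],
    [-0.033,0.062,0.16],
    [-0.05,0.095,0.16],
    [-0.068,0.13,0.16],
    [-0.086,0.163,0.16],
    [-0.104,0.197,0.16],
    [-0.115,0.22,0.16],
    [-0.123,0.234,0.16],
    [-0.123,0.234,0.16],
    [-0.123,0.234,0.16],
    [-0.123,0.234,0.16],
  ],
  rot=[
    [0,0,0],
    [0,0,0],
    [0,0,0],
    [0,0,0],
    [0,0,0],
    [0,0,0],
    [0,0,0],
    [0,0,0],
    [0,0,0],
    [0,0,0],
    [0,0,0],
    [0,0,0],
    [0,0,0],
    [0,0,0],
    [0,0,0],
    [0,0,0],
  ],
)

```text
time: 21.87
ee_pos: [0.4359, 0.3491, 0.1952]
eef_rot: [0.675, 0.738, -0.0, 0.0]
ft_force: [-0.2, -0.6, -2.8]
width: 0.0556
grip_force: 20.0
```

>>> arm_command(
  xyz=[
    [0,0,-0.04],
    [0,0,-0.08],
    [0,0,-0.11],
    [0,0,-0.13],
    [0,0,-0.142],
    [0,0,-0.148],
    [0,0,-0.151],
    [0,0,-0.153],
    [0,0,-0.1545],
    [0,0,-0.1555],
    [0,0,-0.1565],
    [0,0,-0.157],
    [0,0,-0.157],
    [0,0,-0.157],
  ],
  rot=[
    [0,0,0],
    [0,0,0],
    [0,0,0],
    [0,0,0],
    [0,0,0],
    [0,0,0],
    [0,0,0],
    [0,0,0],
    [0,0,0],
    [0,0,0],
    [0,0,0],
    [0,0,0],
    [0,0,0],
    [0,0,0],
  ],
)

```text
time: 23.03
ee_pos: [0.4359, 0.3506, 0.0398]
eef_rot: [0.675, 0.738, 0.001, -0.0]
ft_force: [-1.0, -1.3, 5.8]
width: 0.0558
grip_force: 20.0
```

>>> arm_command(
  xyz=[
    [0,0,0.001],
    [0,0,0.001],
    [0,0,0.001],
    [0,0,0.001],
    [0,0,0.001],
    [0,0,0.02],
    [0,0,0.06],
    [0,0,0.1],
    [0,0,0.14],
    [0,0,0.18],
    [0.05,-0.4,0.2],
    [0.05,-0.4,0.2],
    [0.05,-0.4,0.2],
    [0.05,-0.4,0.2],
    [0.05,-0.4,0.2],
    [0.05,-0.4,0.2],
    [0.05,-0.4,0.2],
    [0.05,-0.4,0.2],
    [0.05,-0.4,0.2],
    [0.05,-0.4,0.2],
  ],
  rot=[
    [0,0,0],
    [0,0,0],
    [0,0,0],
    [0,0,0],
    [0,0,0],
    [0,0,0],
    [0,0,0],
    [0,0,0],
    [0,0,0],
    [0,0,0],
    [0,0,0],
    [0,0,0],
    [0,0,0],
    [0,0,0],
    [0,0,0],
    [0,0,0],
    [0,0,0],
    [0,0,0],
    [0,0,0],
    [0,0,0],
  ],
  grip=1,
)

```text
time: 24.7
ee_pos: [0.4853, -0.0541, 0.2391]
eef_rot: [0.676, 0.737, 0.0, 0.0]
ft_force: [-0.1, -1.3, -0.1]
width: 0.0868
grip_force: 0.0
```

Run:
```python
from h import *
snap('top','t3.png',s=1.5)
for l in ['F1_center','F2_center','F3_center','P1_center','P2_center']: print(l,pt(l,'top'))
r.camera('side')
for l in ['F1_center','F2_center','F3_center','P1_center','P2_center']: print(l,pt(l,'side'))
print(r.read_state()['ee_pos'])
```

```text
F1_center [(0.95, [0.4274, -0.3224, 0.0353])]
F2_center [(0.8, [0.4284, -0.5715, 0.025]), (0.65, [0.2538, -0.3737, 0.0255]), (0.6, [0.485, -0.3411, 0.0342])]
F3_center [(0.83, [0.5812, -0.3258, 0.0309])]
P1_center [(0.62, [0.4391, 0.3514, 0.0444])]
P2_center [(0.86, [0.5648, 0.352, 0.0528])]
F1_center [(0.88, [0.4223, -0.3299, 0.0366]), (0.4, [0.4346, 0.3524, 0.0497])]
F2_center [(0.7, [0.4815, -0.3462, 0.0354]), (0.61, [0.2557, -0.3766, 0.0246]), (0.25, [0.6221, -0.0671, 0.1088])]
F3_center [(0.57, [0.5811, -0.3276, 0.0356])]
P1_center [(0.87, [0.4324, 0.3496, 0.0456])]
P2_center [(0.84, [0.5651, 0.3486, 0.0467]), (0.64, [0.4943, 0.3493, 0.0004])]
[ 0.48545821 -0.04927979  0.23853312]
```

View pics/t3.png

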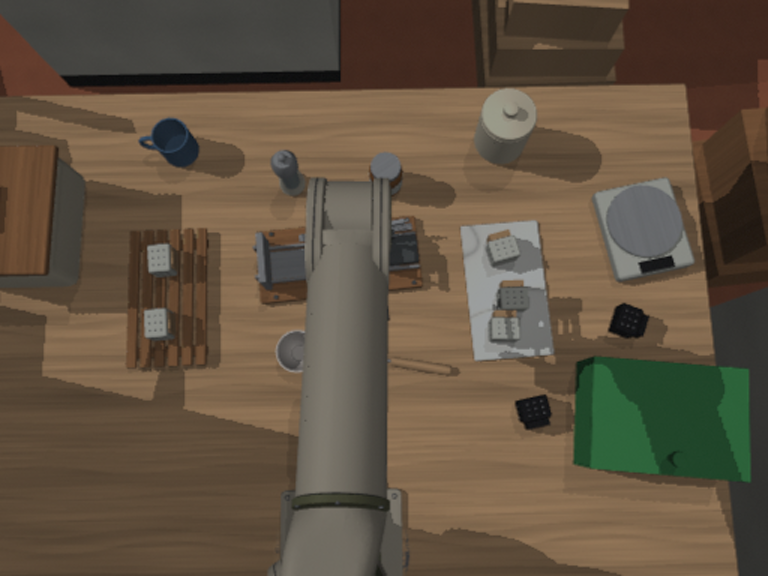

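P1 and P2 stand on the rack at (156,323) and (159,260). F2 has moved down to (514,298), close to F1 at (505,328). I'll zoom in.

Run:
```python
from h import *
snap('top','t4.png',(315,148,365,235),6.8)
```

```text
(no output)
```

View pics/t4.png

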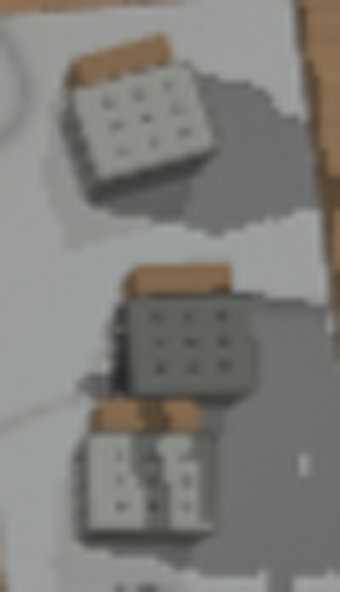

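Run:
```python
from h import *
def c(u,v,z=.06): return unpix('top',315-.5+(u+.5)/6.8,148-.5+(v+.5)/6.8,z)[:2]
for n,C,a,b in [('F3',(147,117),(108+115+124,102+125+150),(172+179+187,86+110+134)),('F2',(190,343),(157*3,343*3),(223*3,343*3)),('F1',(153,482),(121*3,482*3),(185*3,482*3))]:
    A,B=c(a[0]/3,a[1]/3),c(b[0]/3,b[1]/3);d=B-A
    print(n,c(*C).round(4),'follower dir deg',np.degrees(np.arctan2(d[0],-d[1])).round(2))
    print('  up/down holes')
print(c(140,93),c(156,141))
print(r.read_state()['eef_rot'])
```

```text
F3 [ 0.5759 -0.3276] follower dir deg 13.08
  up/down holes
F2 [ 0.4757 -0.3411] follower dir deg -1.01
  up/down holes
F1 [ 0.4159 -0.3222] follower dir deg -0.99
  up/down holes
[ 0.58678603 -0.32504477] [ 0.56512339 -0.33095149]
[6.74674748e-01 7.38115155e-01 5.58911416e-05 1.45836850e-05]
```

>>> arm_command(
  xyz=[
    [0.089,-0.278,-0.04],
    [0.089,-0.278,-0.04],
    [0.089,-0.278,-0.04],
    [0.089,-0.278,-0.04],
    [0.089,-0.278,-0.04],
    [0.089,-0.278,-0.04],
    [0.089,-0.278,-0.04],
    [0.089,-0.278,-0.04],
    [0.089,-0.278,-0.04],
    [0.089,-0.278,-0.04],
    [0.089,-0.278,-0.04],
    [0.089,-0.278,-0.04],
    [0.089,-0.278,-0.04],
    [0.089,-0.278,-0.04],
    [0.089,-0.278,-0.04],
    [0.089,-0.278,-0.04],
  ],
  rot=[
    [0,0,-1.433],
    [0,0,-1.433],
    [0,0,-1.433],
    [0,0,-1.433],
    [0,0,-1.433],
    [0,0,-1.433],
    [0,0,-1.433],
    [0,0,-1.433],
    [0,0,-1.433],
    [0,0,-1.433],
    [0,0,-1.433],
    [0,0,-1.433],
    [0,0,-1.433],
    [0,0,-1.433],
    [0,0,-1.433],
    [0,0,-1.433],
  ],
)

```text
time: 26.68
ee_pos: [0.5745, -0.3278, 0.1986]
eef_rot: [0.993, 0.114, 0.0, -0.0]
ft_force: [0.4, 0.2, 0.4]
width: 0.0872
grip_force: 0.0
```

>>> arm_command(
  xyz=[
    [0,0,-0.04],
    [0,0,-0.08],
    [0,0,-0.12],
    [0,0,-0.145],
    [0,0,-0.16],
    [0,0,-0.17],
    [0,0,-0.172],
    [0,0,-0.172],
  ],
  rot=[
    [0,0,0],
    [0,0,0],
    [0,0,0],
    [0,0,0],
    [0,0,0],
    [0,0,0],
    [0,0,0],
    [0,0,0],
  ],
)

```text
time: 27.35
ee_pos: [0.5749, -0.3283, 0.0274]
eef_rot: [0.994, 0.113, 0.0, 0.0]
ft_force: [0.3, 0.2, 0.5]
width: 0.0869
grip_force: 0.0
```

>>> arm_command(
  xyz=[
    [0,0,0],
    [0,0,0],
    [0,0,0],
    [0,0,0],
    [0,0,0],
    [0,0,0],
    [0,0,0],
  ],
  rot=[
    [0,0,0],
    [0,0,0],
    [0,0,0],
    [0,0,0],
    [0,0,0],
    [0,0,0],
    [0,0,0],
  ],
  grip=0,
)

```text
time: 27.93
ee_pos: [0.5746, -0.3281, 0.027]
eef_rot: [0.994, 0.113, 0.0, 0.0]
ft_force: [-0.7, -0.0, 2.5]
width: 0.0558
grip_force: 19.9
```

>>> arm_command(
  xyz=[
    [0,0,0.02],
    [0,0,0.06],
    [0,0,0.1],
    [0,0,0.14],
    [0,0,0.17],
    [-0.015,0.03,0.17],
    [-0.015,0.06,0.17],
    [-0.015,0.095,0.17],
    [-0.015,0.13,0.17],
    [-0.015,0.165,0.17],
    [-0.015,0.2,0.17],
    [-0.015,0.235,0.17],
    [-0.015,0.27,0.17],
    [-0.015,0.305,0.17],
    [-0.015,0.34,0.17],
    [-0.015,0.375,0.17],
    [-0.015,0.405,0.17],
    [-0.015,0.426,0.17],
    [-0.015,0.426,0.17],
    [-0.015,0.426,0.17],
  ],
  rot=[
    [0,0,0],
    [0,0,0],
    [0,0,0],
    [0,0,0],
    [0,0,0],
    [0,0,0.1],
    [0,0,0.22],
    [0,0,0.34],
    [0,0,0.46],
    [0,0,0.58],
    [0,0,0.7],
    [0,0,0.82],
    [0,0,0.94],
    [0,0,1.06],
    [0,0,1.18],
    [0,0,1.3],
    [0,0,1.4],
    [0,0,1.433],
    [0,0,1.433],
    [0,0,1.433],
  ],
)

```text
time: 29.6
ee_pos: [0.5592, 0.0988, 0.1961]
eef_rot: [0.675, 0.738, -0.0, -0.0]
ft_force: [-0.1, -0.9, -3.0]
width: 0.0556
grip_force: 19.9
```

>>> arm_command(
  xyz=[
    [0,0,-0.04],
    [0,0,-0.08],
    [0,0,-0.115],
    [0,0,-0.135],
    [0,0,-0.142],
    [0,0,-0.148],
    [0,0,-0.152],
    [0,0,-0.155],
    [0,0,-0.158],
    [0,0,-0.158],
    [0,0,-0.158],
  ],
  rot=[
    [0,0,0],
    [0,0,0],
    [0,0,0],
    [0,0,0],
    [0,0,0],
    [0,0,0],
    [0,0,0],
    [0,0,0],
    [0,0,0],
    [0,0,0],
    [0,0,0],
  ],
)

```text
time: 30.52
ee_pos: [0.5598, 0.0983, 0.0392]
eef_rot: [0.675, 0.738, 0.0, 0.0]
ft_force: [0.1, 0.4, -2.3]
width: 0.0557
grip_force: 19.9
```

>>> arm_command(
  xyz=[
    [-0.0002,0.002,-0.0005],
    [-0.0004,0.004,-0.001],
    [-0.0004,0.005,-0.0015],
    [-0.0005,0.006,-0.0015],
    [-0.0006,0.007,-0.0015],
    [-0.0006,0.007,-0.0015],
    [-0.0006,0.007,-0.0015],
  ],
  rot=[
    [0,0,0],
    [0,0,0],
    [0,0,0],
    [0,0,0],
    [0,0,0],
    [0,0,0],
    [0,0,0],
  ],
)

```text
time: 31.1
ee_pos: [0.5591, 0.1036, 0.0372]
eef_rot: [0.675, 0.737, -0.0, 0.001]
ft_force: [-0.5, -5.6, 0.2]
width: 0.056
grip_force: 19.9
```

>>> arm_command(
  xyz=[
    [0,-0.001,0],
    [0,-0.001,0],
    [0,-0.001,0],
    [0,-0.001,0],
    [0,-0.001,0],
    [0,-0.001,0.02],
    [0,-0.001,0.06],
    [0,-0.001,0.1],
    [0,-0.001,0.14],
    [0,-0.001,0.165],
    [-0.084,-0.446,0.165],
    [-0.084,-0.446,0.165],
    [-0.084,-0.446,0.165],
    [-0.084,-0.446,0.165],
    [-0.084,-0.446,0.165],
    [-0.084,-0.446,0.165],
    [-0.084,-0.446,0.165],
    [-0.084,-0.446,0.165],
    [-0.084,-0.446,0.165],
  ],
  rot=[
    [0,0,0],
    [0,0,0],
    [0,0,0],
    [0,0,0],
    [0,0,0],
    [0,0,0],
    [0,0,0],
    [0,0,0],
    [0,0,0],
    [0,0,0],
    [0,0,-1.678],
    [0,0,-1.678],
    [0,0,-1.678],
    [0,0,-1.678],
    [0,0,-1.678],
    [0,0,-1.678],
    [0,0,-1.678],
    [0,0,-1.678],
    [0,0,-1.678],
  ],
  grip=1,
)

```text
time: 32.68
ee_pos: [0.4888, -0.2659, 0.2025]
eef_rot: [0.965, 0.262, 0.001, -0.0]
ft_force: [0.1, 0.6, 0.6]
width: 0.0871
grip_force: 0.0
```

Run:
```python
from h import *
for c in ('top','side'):
    r.camera(c)
    for l in ['F1_center','F2_center','F3_center']: print(c,l,pt(l,c))
    if c=='side': [print(l,pt(l,c)) for l in ('P1_center','P2_center')]
s=r.read_state();print(s['ee_pos'],s['eef_rot'],s['joint_positions'][6])
```

```text
top F1_center [(0.72, [0.5783, -0.0641, 0.1229]), (0.66, [0.424, -0.3253, 0.0377])]
top F2_center [(0.93, [0.4283, -0.5735, 0.0219]), (0.78, [0.2522, -0.3719, 0.0277]), (0.55, [0.4358, 0.3515, 0.0474]), (0.44, [0.4861, -0.342, 0.0316])]
top F3_center [(0.62, [0.5592, 0.1133, 0.0383])]
side F1_center [(0.81, [0.4215, -0.3277, 0.0331])]
side F2_center [(0.75, [0.2584, -0.3749, 0.0264]), (0.68, [0.4846, -0.3471, 0.0323]), (0.48, [0.4262, -0.5777, 0.0277]), (0.3, [0.7402, 0.1012, 0.0005])]
side F3_center [(0.59, [0.5574, 0.1109, 0.0474])]
P1_center [(0.97, [0.4328, 0.35, 0.0518])]
P2_center [(0.68, [0.5679, 0.3501, 0.0489]), (0.48, [0.4971, -0.3372, -0.0013]), (0.33, [0.5586, 0.1449, 0.0487])]
[ 0.4898714 -0.2631282  0.202097 ] [ 9.64136924e-01  2.65405212e-01  2.04702542e-04 -1.53068735e-04] -0.4102253875243766
```

>>> arm_command(
  xyz=[
    [-0.0135,-0.079,-0.002],
    [-0.0135,-0.079,-0.002],
    [-0.0135,-0.079,-0.002],
    [-0.0135,-0.079,-0.002],
    [-0.0135,-0.079,-0.002],
    [-0.0135,-0.079,-0.002],
    [-0.0135,-0.079,-0.002],
    [-0.0135,-0.079,-0.04],
    [-0.0135,-0.079,-0.08],
    [-0.0135,-0.079,-0.12],
    [-0.0135,-0.079,-0.15],
    [-0.0135,-0.079,-0.165],
    [-0.0135,-0.079,-0.175],
    [-0.0135,-0.079,-0.175],
    [-0.0135,-0.079,-0.175],
  ],
  rot=[
    [0,0,-0.555],
    [0,0,-0.555],
    [0,0,-0.555],
    [0,0,-0.555],
    [0,0,-0.555],
    [0,0,-0.555],
    [0,0,-0.555],
    [0,0,-0.555],
    [0,0,-0.555],
    [0,0,-0.555],
    [0,0,-0.555],
    [0,0,-0.555],
    [0,0,-0.555],
    [0,0,-0.555],
    [0,0,-0.555],
  ],
)

```text
time: 34.43
ee_pos: [0.4765, -0.3439, 0.0283]
eef_rot: [1.0, -0.01, 0.001, 0.0]
ft_force: [0.5, 0.0, 0.0]
width: 0.0871
grip_force: 0.0
```

>>> arm_command(
  xyz=[
    [0,0,0],
    [0,0,0],
    [0,0,0],
    [0,0,0],
    [0,0,0],
    [0,0,0],
    [0,0,0],
  ],
  rot=[
    [0,0,0],
    [0,0,0],
    [0,0,0],
    [0,0,0],
    [0,0,0],
    [0,0,0],
    [0,0,0],
  ],
  grip=0,
)

```text
time: 35.02
ee_pos: [0.4759, -0.3434, 0.0273]
eef_rot: [1.0, -0.01, 0.0, 0.0]
ft_force: [-1.2, 0.8, 2.9]
width: 0.0562
grip_force: 19.8
```

>>> arm_command(
  xyz=[
    [0,0,0.02],
    [0,0,0.06],
    [0,0,0.1],
    [0,0,0.14],
    [0,0,0.17],
    [0.007,0.03,0.17],
    [0.014,0.06,0.17],
    [0.022,0.095,0.17],
    [0.03,0.13,0.17],
    [0.038,0.165,0.17],
    [0.046,0.2,0.17],
    [0.054,0.235,0.17],
    [0.062,0.27,0.17],
    [0.07,0.305,0.17],
    [0.079,0.34,0.17],
    [0.085,0.365,0.17],
    [0.089,0.3835,0.17],
    [0.089,0.3835,0.17],
    [0.089,0.3835,0.17],
    [0.089,0.3835,0.17],
  ],
  rot=[
    [0,0,0],
    [0,0,0],
    [0,0,0],
    [0,0,0],
    [0,0,0],
    [0,0,0.12],
    [0,0,0.24],
    [0,0,0.36],
    [0,0,0.48],
    [0,0,0.6],
    [0,0,0.72],
    [0,0,0.84],
    [0,0,0.96],
    [0,0,1.08],
    [0,0,1.2],
    [0,0,1.32],
    [0,0,1.44],
    [0,0,1.56],
    [0,0,1.68],
    [0,0,1.68],
  ],
)

```text
time: 36.68
ee_pos: [0.5644, 0.0403, 0.1966]
eef_rot: [0.673, 0.74, -0.0, -0.0]
ft_force: [-0.1, 0.7, -2.4]
width: 0.056
grip_force: 19.8
```

>>> arm_command(
  xyz=[
    [0,0,0],
    [0,0,0],
    [0,0,-0.04],
    [0,0,-0.08],
    [0,0,-0.115],
    [0,0,-0.135],
    [0,0,-0.142],
    [0,0,-0.148],
    [0,0,-0.152],
    [0,0,-0.155],
    [0,0,-0.158],
    [0,0,-0.158],
    [0,0,-0.158],
  ],
  rot=[
    [0,0,0],
    [0,0,0],
    [0,0,0],
    [0,0,0],
    [0,0,0],
    [0,0,0],
    [0,0,0],
    [0,0,0],
    [0,0,0],
    [0,0,0],
    [0,0,0],
    [0,0,0],
    [0,0,0],
  ],
)

```text
time: 37.77
ee_pos: [0.5652, 0.0403, 0.0397]
eef_rot: [0.675, 0.738, 0.0, 0.0]
ft_force: [0.3, -0.5, -2.8]
width: 0.0561
grip_force: 19.8
```

>>> arm_command(
  xyz=[
    [-0.0002,0.002,-0.0005],
    [-0.0004,0.004,-0.001],
    [-0.0004,0.005,-0.0015],
    [-0.0005,0.006,-0.0015],
    [-0.0006,0.007,-0.0015],
    [-0.0006,0.007,-0.0015],
    [-0.0006,0.007,-0.0015],
  ],
  rot=[
    [0,0,0],
    [0,0,0],
    [0,0,0],
    [0,0,0],
    [0,0,0],
    [0,0,0],
    [0,0,0],
  ],
)

```text
time: 38.35
ee_pos: [0.5643, 0.0464, 0.0376]
eef_rot: [0.675, 0.738, -0.0, 0.0]
ft_force: [0.8, -4.5, -2.1]
width: 0.0564
grip_force: 19.8
```

>>> arm_command(
  xyz=[
    [0,-0.0008,-0.0003],
    [0,-0.0008,-0.0003],
    [0,-0.0008,-0.0003],
    [0,-0.0008,0],
    [0,-0.0008,0],
    [0,-0.0008,0.02],
    [0,-0.0008,0.06],
    [0,-0.0008,0.1],
    [0,-0.0008,0.14],
    [0,-0.0008,0.165],
    [0,-0.0008,0.165],
  ],
  rot=[
    [0,0,0],
    [0,0,0],
    [0,0,0],
    [0,0,0],
    [0,0,0],
    [0,0,0],
    [0,0,0],
    [0,0,0],
    [0,0,0],
    [0,0,0],
    [0,0,0],
  ],
  grip=1,
)

```text
time: 39.27
ee_pos: [0.5669, 0.0466, 0.2085]
eef_rot: [0.675, 0.738, 0.004, 0.002]
ft_force: [0.2, -0.4, -0.6]
width: 0.0868
grip_force: 0.0
```

>>> arm_command(
  xyz=[
    [-0.1425,-0.37,0],
    [-0.1425,-0.37,0],
    [-0.1425,-0.37,0],
    [-0.1425,-0.37,0],
    [-0.1425,-0.37,0],
    [-0.1425,-0.37,0],
    [-0.1425,-0.37,0],
    [-0.1425,-0.37,0],
    [-0.1425,-0.37,0],
    [-0.1425,-0.37,0],
    [-0.1425,-0.37,0],
    [-0.1425,-0.37,0],
    [-0.1425,-0.37,0],
    [-0.1425,-0.37,0],
    [-0.1425,-0.37,0],
    [-0.1425,-0.37,0],
    [-0.1425,-0.37,0],
  ],
  rot=[
    [0,0,-1.678],
    [0,0,-1.678],
    [0,0,-1.678],
    [0,0,-1.678],
    [0,0,-1.678],
    [0,0,-1.678],
    [0,0,-1.678],
    [0,0,-1.678],
    [0,0,-1.678],
    [0,0,-1.678],
    [0,0,-1.678],
    [0,0,-1.678],
    [0,0,-1.678],
    [0,0,-1.678],
    [0,0,-1.678],
    [0,0,-1.678],
    [0,0,-1.678],
  ],
)

```text
time: 40.68
ee_pos: [0.4217, -0.3235, 0.2025]
eef_rot: [1.0, -0.008, -0.0, -0.0]
ft_force: [-0.7, -0.7, -0.1]
width: 0.0871
grip_force: 0.0
```

Run:
```python
from h import *
snap('side','s5.png',(150,130,330,300),3.4)
for l in ['F1_center','F2_center','F3_center','P1_center','P2_center']: print(l,pt(l,'side'))
s=r.read_state();print(s['ee_pos'],s['eef_rot'],s['joint_positions'][6])
```

```text
F1_center [(0.63, [0.42, -0.3284, 0.037])]
F2_center [(0.73, [0.4253, -0.5782, 0.0289]), (0.66, [0.5646, 0.0478, 0.0416]), (0.66, [0.2583, -0.3753, 0.0232])]
F3_center [(0.64, [0.5559, 0.1083, 0.0473])]
P1_center [(0.78, [0.4335, 0.3514, 0.0468])]
P2_center [(0.86, [0.5674, 0.3476, 0.0474]), (0.66, [0.7384, 0.1051, -0.0009])]
[ 0.42167591 -0.32361845  0.20259077] [ 9.99960673e-01 -8.86827441e-03  6.16026793e-05 -4.25403803e-05] -0.7791759939657315
```

View pics/s5.png

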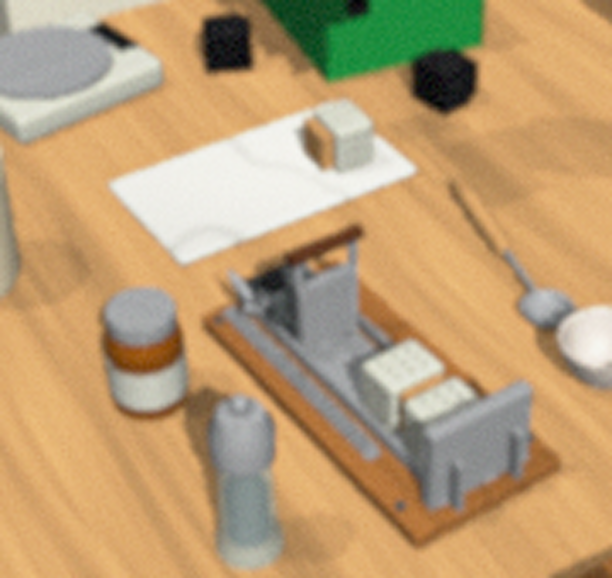

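The row of two stands flush at the end plate, at crop (445,410) and (400,375). F1 is alone on the board at (340,135), with the gripper above it. Next I grasp F1.

>>> arm_command(
  xyz=[
    [0,-0.001,-0.04],
    [0,-0.001,-0.08],
    [0,-0.001,-0.12],
    [0,-0.001,-0.15],
    [0,-0.001,-0.165],
    [0,-0.001,-0.1755],
    [0,-0.001,-0.1755],
    [0,-0.001,-0.1755],
  ],
  rot=[
    [0,0,0],
    [0,0,0],
    [0,0,0],
    [0,0,0],
    [0,0,0],
    [0,0,0],
    [0,0,0],
    [0,0,0],
  ],
)

```text
time: 41.65
ee_pos: [0.4219, -0.325, 0.0276]
eef_rot: [1.0, -0.009, 0.0, 0.0]
ft_force: [0.0, 0.1, 0.6]
width: 0.0873
grip_force: 0.0
```

>>> arm_command(
  xyz=[
    [0,0,0],
    [0,0,0],
    [0,0,0],
    [0,0,0],
    [0,0,0],
    [0,0,0],
    [0,0,0],
  ],
  rot=[
    [0,0,0],
    [0,0,0],
    [0,0,0],
    [0,0,0],
    [0,0,0],
    [0,0,0],
    [0,0,0],
  ],
  grip=0,
)

```text
time: 42.23
ee_pos: [0.4219, -0.3246, 0.0273]
eef_rot: [1.0, -0.009, 0.0, -0.0]
ft_force: [-1.0, 1.9, 3.2]
width: 0.0559
grip_force: 19.9
```

>>> arm_command(
  xyz=[
    [0,0,0.02],
    [0,0,0.06],
    [0,0,0.1],
    [0,0,0.14],
    [0,0,0.17],
    [0.013,0.028,0.17],
    [0.026,0.055,0.17],
    [0.039,0.082,0.17],
    [0.052,0.11,0.17],
    [0.065,0.138,0.17],
    [0.078,0.165,0.17],
    [0.091,0.193,0.17],
    [0.104,0.22,0.17],
    [0.117,0.248,0.17],
    [0.13,0.275,0.17],
    [0.14,0.297,0.17],
    [0.148,0.313,0.17],
    [0.148,0.313,0.17],
    [0.148,0.313,0.17],
    [0.148,0.313,0.17],
  ],
  rot=[
    [0,0,0],
    [0,0,0],
    [0,0,0],
    [0,0,0],
    [0,0,0],
    [0,0,0.12],
    [0,0,0.24],
    [0,0,0.36],
    [0,0,0.48],
    [0,0,0.6],
    [0,0,0.72],
    [0,0,0.84],
    [0,0,0.96],
    [0,0,1.08],
    [0,0,1.2],
    [0,0,1.32],
    [0,0,1.44],
    [0,0,1.56],
    [0,0,1.678],
    [0,0,1.678],
  ],
)

```text
time: 43.9
ee_pos: [0.5695, -0.0116, 0.1966]
eef_rot: [0.673, 0.74, -0.0, -0.0]
ft_force: [-0.1, -0.3, -1.5]
width: 0.0561
grip_force: 19.9
```

>>> arm_command(
  xyz=[
    [0,0,0],
    [0,0,0],
    [0,0,-0.04],
    [0,0,-0.08],
    [0,0,-0.105],
    [0,0,-0.125],
    [0,0,-0.135],
    [0,0,-0.142],
    [0,0,-0.148],
    [0,0,-0.152],
    [0,0,-0.155],
    [0,0,-0.158],
    [0,0,-0.158],
    [0,0,-0.158],
  ],
  rot=[
    [0,0,0],
    [0,0,0],
    [0,0,0],
    [0,0,0],
    [0,0,0],
    [0,0,0],
    [0,0,0],
    [0,0,0],
    [0,0,0],
    [0,0,0],
    [0,0,0],
    [0,0,0],
    [0,0,0],
    [0,0,0],
  ],
)

```text
time: 45.07
ee_pos: [0.5699, -0.0116, 0.0394]
eef_rot: [0.675, 0.738, 0.0, 0.0]
ft_force: [-0.1, -0.0, -1.7]
width: 0.0558
grip_force: 19.9
```

>>> arm_command(
  xyz=[
    [-0.0002,0.002,-0.0005],
    [-0.0003,0.003,-0.001],
    [-0.0004,0.004,-0.0015],
    [-0.0005,0.005,-0.0015],
    [-0.0006,0.006,-0.0015],
    [-0.0006,0.006,-0.0015],
    [-0.0006,0.006,-0.0015],
  ],
  rot=[
    [0,0,0],
    [0,0,0],
    [0,0,0],
    [0,0,0],
    [0,0,0],
    [0,0,0],
    [0,0,0],
  ],
)

```text
time: 45.65
ee_pos: [0.5691, -0.0056, 0.0376]
eef_rot: [0.675, 0.738, 0.0, 0.0]
ft_force: [0.3, -0.0, -2.3]
width: 0.0561
grip_force: 19.9
```

>>> arm_command(
  xyz=[
    [0,0,-0.0005],
    [0,0,-0.0005],
    [0,0,-0.0005],
    [0,0,0],
    [0,0,0],
    [0,0,0.02],
    [0,0,0.06],
    [0,0,0.1],
    [0,0,0.14],
    [0,0,0.165],
    [0,0,0.165],
  ],
  rot=[
    [0,0,0],
    [0,0,0],
    [0,0,0],
    [0,0,0],
    [0,0,0],
    [0,0,0],
    [0,0,0],
    [0,0,0],
    [0,0,0],
    [0,0,0],
    [0,0,0],
  ],
  grip=1,
)

```text
time: 46.57
ee_pos: [0.5717, -0.006, 0.2084]
eef_rot: [0.675, 0.738, 0.004, 0.002]
ft_force: [0.6, -1.0, 0.4]
width: 0.0868
grip_force: 0.0
```

>>> arm_command(
  xyz=[
    [0.03,-0.0135,0],
    [0.06,-0.027,0],
    [0.06,-0.027,0],
    [0.06,-0.027,0],
    [0.06,-0.027,0],
    [0.06,-0.027,0],
    [0.06,-0.027,0],
    [0.06,-0.027,0],
  ],
  rot=[
    [0,0,0],
    [0,0,0],
    [0,0,0],
    [0,0,0],
    [0,0,0],
    [0,0,0],
    [0,0,0],
    [0,0,0],
  ],
  grip=0,
)

```text
time: 47.23
ee_pos: [0.6288, -0.032, 0.203]
eef_rot: [0.675, 0.738, 0.001, -0.0]
ft_force: [0.7, -0.2, -0.0]
width: 0.0417
grip_force: 0.0
```

Run:
```python
from h import *
r.camera('side')
for l in ['F1_center','F2_center','F3_center','lever_knob','jaw_handle']: print(l,pt(l,'side'))
s=r.read_state();print(s['ee_pos'],s['eef_rot'],s['width'])
```

```text
F1_center [(0.61, [0.5718, -0.0094, 0.0462])]
F2_center [(0.73, [0.5652, 0.0472, 0.0437]), (0.61, [0.4263, -0.5767, 0.027]), (0.6, [0.2547, -0.3752, 0.0265])]
F3_center [(0.74, [0.5586, 0.1115, 0.0476])]
lever_knob [(0.58, [0.6205, -0.0679, 0.1076])]
jaw_handle [(0.89, [0.5762, -0.0654, 0.1207]), (0.5, [0.739, 0.1009, 0.0003])]
[ 0.62906566 -0.0324827   0.20268224] [6.74890164e-01 7.37918178e-01 1.69279532e-04 1.74969210e-05] 0.017717934981943722
```

>>> arm_command(
  xyz=[
    [0,0,-0.03],
    [0,0,-0.06],
    [0,0,-0.09],
    [0,0,-0.108],
    [0,0,-0.108],
    [0.001,-0.008,-0.108],
    [0.001,-0.016,-0.108],
    [0.002,-0.024,-0.108],
    [0.003,-0.032,-0.108],
    [0.004,-0.04,-0.108],
    [0.004,-0.048,-0.108],
    [0.005,-0.056,-0.108],
    [0.005,-0.058,-0.108],
    [0.005,-0.058,-0.108],
    [0.004,-0.04,-0.108],
    [0.003,-0.03,-0.09],
    [0.003,-0.03,-0.05],
    [0.003,-0.03,-0.01],
    [0.003,-0.03,0.02],
    [0.003,-0.03,0.02],
  ],
  rot=[
    [0,0,0],
    [0,0,0],
    [0,0,0],
    [0,0,0],
    [0,0,0],
    [0,0,0],
    [0,0,0],
    [0,0,0],
    [0,0,0],
    [0,0,0],
    [0,0,0],
    [0,0,0],
    [0,0,0],
    [0,0,0],
    [0,0,0],
    [0,0,0],
    [0,0,0],
    [0,0,0],
    [0,0,0],
    [0,0,0],
  ],
)

```text
time: 49.2
ee_pos: [0.6347, -0.0628, 0.2295]
eef_rot: [0.675, 0.738, 0.003, 0.003]
ft_force: [0.3, 0.0, -0.1]
width: 0.0003
grip_force: 0.0
```

Run:
```python
from h import *
r.camera('side')
for l in ['lever_knob','jaw_handle']: print(l,pt(l,'side'))
s=r.read_state();print(s['ee_pos'],s['eef_rot'],s['width'])
```

```text
lever_knob [(0.41, [0.6309, -0.1286, 0.1142]), (0.31, [0.577, -0.0662, 0.1226])]
jaw_handle [(0.88, [0.5755, -0.0664, 0.1226]), (0.24, [0.5559, 0.11, 0.0472])]
[ 0.63202184 -0.06198712  0.22224897] [ 6.74659255e-01  7.38129276e-01  1.51656752e-04 -1.98037234e-04] 0.0003100394129806714
```

>>> arm_command(
  xyz=[
    [-0.057,-0.003,0.0],
    [-0.057,-0.003,0.0],
    [-0.057,-0.003,0.0],
    [-0.057,-0.003,0.0],
    [-0.057,-0.003,0.0],
    [-0.057,-0.003,0.0],
    [-0.057,-0.003,0.0],
    [-0.057,-0.003,0.0],
    [-0.057,-0.003,0.0],
    [-0.057,-0.003,0.0],
    [-0.057,-0.003,0.0],
    [-0.057,-0.003,0.0],
    [-0.057,-0.003,0.0],
    [-0.057,-0.003,0.0],
    [-0.057,-0.003,0.0],
    [-0.057,-0.003,0.0],
  ],
  rot=[
    [0,0,-1.571],
    [0,0,-1.571],
    [0,0,-1.571],
    [0,0,-1.571],
    [0,0,-1.571],
    [0,0,-1.571],
    [0,0,-1.571],
    [0,0,-1.571],
    [0,0,-1.571],
    [0,0,-1.571],
    [0,0,-1.571],
    [0,0,-1.571],
    [0,0,-1.571],
    [0,0,-1.571],
    [0,0,-1.571],
    [0,0,-1.571],
  ],
  grip=0.6,
)

```text
time: 50.68
ee_pos: [0.5747, -0.0655, 0.2219]
eef_rot: [0.999, 0.046, -0.001, 0.0]
ft_force: [-0.0, -0.1, 1.0]
width: 0.0521
grip_force: 0.0
```

>>> arm_command(
  xyz=[
    [0,0,-0.03],
    [0,0,-0.06],
    [0,0,-0.09],
    [0,0,-0.115],
    [0,0,-0.115],
    [0,0,-0.115],
  ],
  rot=[
    [0,0,0],
    [0,0,0],
    [0,0,0],
    [0,0,0],
    [0,0,0],
    [0,0,0],
  ],
)

```text
time: 51.18
ee_pos: [0.5744, -0.0658, 0.1072]
eef_rot: [0.999, 0.045, -0.001, 0.0]
ft_force: [0.0, 0.0, 0.6]
width: 0.0523
grip_force: 0.0
```

>>> arm_command(
  xyz=[
    [0,0,0],
    [0,0,0],
    [0,0,0],
    [0,0,0],
    [0,0,0],
    [0,0,0],
    [0,0,0],
    [0,0,0],
  ],
  rot=[
    [0,0,0],
    [0,0,0],
    [0,0,0],
    [0,0,0],
    [0,0,0],
    [0,0,0],
    [0,0,0],
    [0,0,0],
  ],
  grip=0,
  squeeze=25,
)

```text
time: 51.85
ee_pos: [0.5752, -0.0651, 0.1077]
eef_rot: [0.999, 0.045, 0.0, -0.0]
ft_force: [-1.3, 2.0, 3.8]
width: 0.0132
grip_force: 25.0
```

>>> arm_command(
  xyz=[
    [-0.0003,0.003,0],
    [-0.0005,0.006,0],
    [-0.0008,0.009,0],
    [-0.0011,0.012,0],
    [-0.0013,0.015,0],
    [-0.0016,0.018,0],
    [-0.0019,0.021,0],
    [-0.002,0.023,0],
    [-0.0021,0.024,0],
    [-0.0021,0.024,0],
  ],
  rot=[
    [0,0,0],
    [0,0,0],
    [0,0,0],
    [0,0,0],
    [0,0,0],
    [0,0,0],
    [0,0,0],
    [0,0,0],
    [0,0,0],
    [0,0,0],
  ],
)

```text
time: 52.68
ee_pos: [0.573, -0.0412, 0.1077]
eef_rot: [0.999, 0.045, -0.0, -0.0]
ft_force: [-1.1, -2.4, 5.5]
width: 0.0136
grip_force: 25.0
```

>>> arm_command(
  xyz=[
    [-0.0001,0.001,0],
    [-0.0002,0.002,0],
    [-0.0003,0.003,0],
    [-0.0003,0.0035,0],
    [-0.0003,0.0035,0],
    [-0.0003,0.0035,0],
  ],
  rot=[
    [0,0,0],
    [0,0,0],
    [0,0,0],
    [0,0,0],
    [0,0,0],
    [0,0,0],
  ],
)

```text
time: 53.18
ee_pos: [0.5728, -0.0395, 0.1077]
eef_rot: [0.999, 0.044, 0.0, 0.001]
ft_force: [1.3, -7.7, 3.6]
width: 0.0132
grip_force: 25.0
```

>>> arm_command(
  xyz=[
    [0,0.0006,0],
    [-0.0001,0.0012,0],
    [-0.0001,0.0018,0],
    [-0.0001,0.0018,0],
  ],
  rot=[
    [0,0,0],
    [0,0,0],
    [0,0,0],
    [0,0,0],
  ],
)

```text
time: 53.52
ee_pos: [0.5728, -0.0395, 0.1077]
eef_rot: [0.999, 0.043, 0.001, 0.002]
ft_force: [2.5, -13.6, 0.4]
width: 0.0135
grip_force: 25.0
```

Solid at 13.6 N, so the row is tight. I'll ease off, release, retreat and check.

>>> arm_command(
  xyz=[
    [0,-0.0025,0],
    [0,-0.003,0],
    [0,-0.003,0],
    [0,-0.003,0],
    [0,-0.003,0],
    [0,-0.003,0],
    [0,-0.003,0.03],
    [0,-0.003,0.07],
    [0,-0.003,0.11],
    [-0.03,-0.04,0.15],
    [-0.06,-0.08,0.17],
    [-0.09,-0.12,0.17],
    [-0.11,-0.16,0.17],
    [-0.11,-0.2,0.17],
    [-0.11,-0.23,0.17],
    [-0.11,-0.23,0.17],
    [-0.11,-0.23,0.17],
  ],
  rot=[
    [0,0,0],
    [0,0,0],
    [0,0,0],
    [0,0,0],
    [0,0,0],
    [0,0,0],
    [0,0,0],
    [0,0,0],
    [0,0,0],
    [0,0,0],
    [0,0,0],
    [0,0,0],
    [0,0,0],
    [0,0,0],
    [0,0,0],
    [0,0,0],
    [0,0,0],
  ],
  grip=0.6,
)

```text
time: 54.93
ee_pos: [0.4597, -0.2727, 0.278]
eef_rot: [0.999, 0.04, 0.0, 0.001]
ft_force: [-0.4, -1.0, -0.2]
width: 0.0523
grip_force: 0.0
```

Run:
```python
from h import *
snap('side','s6.png',(170,180,340,320),4.2)
for l in ['F1_center','F2_center','F3_center','lever_knob','jaw_handle','P1_center','P2_center']: print(l,pt(l,'side'))
snap('top','t6.png',(80,130,290,250),3.8)
for l in ['F1_center','F2_center','F3_center','lever_knob','jaw_handle','P1_center','P2_center']: print(l,pt(l,'top'))
s=r.read_state();print(s['ee_pos'],s['ft_force'])
```

```text
F1_center [(0.85, [0.5674, -0.0101, 0.0443])]
F2_center [(0.69, [0.5648, 0.0504, 0.041]), (0.61, [0.2556, -0.3717, 0.0267]), (0.49, [0.4227, -0.5759, 0.0271])]
F3_center [(0.57, [0.5569, 0.1118, 0.0451])]
lever_knob [(0.57, [0.7375, 0.1003, -0.0014]), (0.5, [0.6236, -0.103, 0.1128])]
jaw_handle [(0.73, [0.5733, -0.038, 0.1224])]
P1_center [(0.57, [0.4349, 0.3532, 0.0501]), (0.56, [0.5653, 0.3488, 0.0459]), (0.27, [0.7398, 0.1043, -0.0002])]
P2_center [(0.83, [0.5657, 0.3479, 0.0466])]
F1_center [(0.74, [0.5733, -0.0063, 0.0464]), (0.74, [0.629, -0.0998, 0.1125])]
F2_center [(0.98, [0.5659, 0.0541, 0.0441]), (0.85, [0.4257, -0.5713, 0.0254]), (0.7, [0.2543, -0.3703, 0.0248])]
F3_center [(0.73, [0.5621, 0.112, 0.0403]), (0.71, [0.5696, -0.0059, 0.0482])]
lever_knob [(0.63, [0.6332, -0.0996, 0.1117])]
jaw_handle [(0.58, [0.5742, -0.0384, 0.1252])]
P1_center [(0.93, [0.4381, 0.3517, 0.0462])]
P2_center [(0.73, [0.5656, 0.3495, 0.0483]), (0.65, [0.5729, 0.0001, 0.0462])]
[ 0.46260241 -0.26629389  0.27758333] [ 0.60353353 -1.20966829  0.01469116]
```

View pics/s6.png

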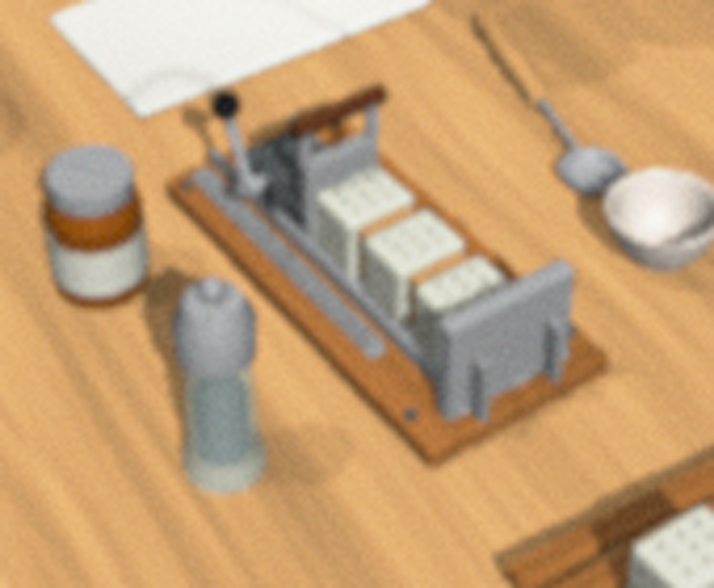

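View pics/t6.png

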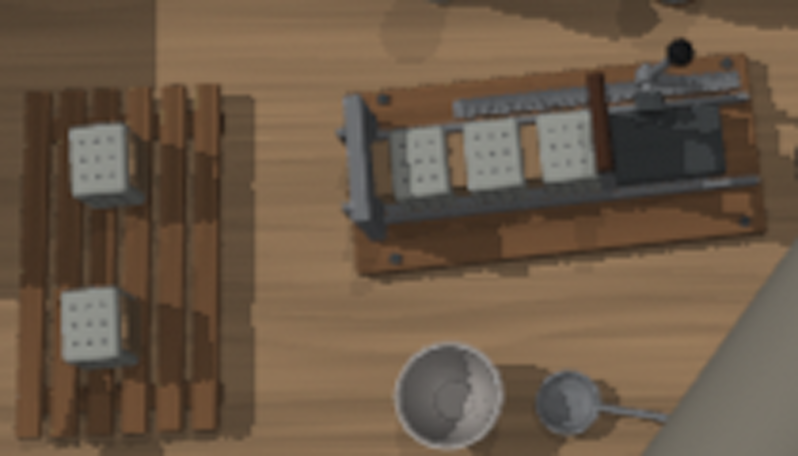

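The row of three is tight between plate and end plate. The lever leans back at crop (225,105), and both pressed moulds stand upright on the rack.

```bash
python3 -c "
from bench import r
print(r.close_job())"
```

```text
the job is handed in; nothing more can be done
None
```

The job is handed in: both pressed moulds stand upright on the rack, and the three fresh moulds are held snugly in the press with the pawl back on the teeth. The bystanders were left alone, and the judge's verdict was not shown.

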